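# Fit the pourer to the syrup bottle and hold the bottle tipped over the mug

### The arm

A 6-joint arm with a two-finger parallel gripper is mounted at the origin on a cart in front of the work surface, level with it; the furniture and walls round the work are solid. World frame = base frame: x ahead of the robot, y to its left, z up, the work surface at z = 0. Lengths are in mm, angles in rad, forces in N, time in s.
With the tool pointing down it reaches from about 275 to 775 mm from the base axis. Payload 14.6 kg.
Tool frame: the origin (TCP) lies on the centre line of the jaws, within the pads' length; the fingertips stand 19 mm ahead of it and the grasp point (between the pads) is the TCP; z points along the fingers, y is the line along which they close (so a half turn about z gives the same grasp; the last joint's range is limited). The gripper opens to 85 mm and grips with 20 to 120 N. Pads are 22 mm wide; open, the fingers measure 114 mm over their backs; the gripper's body (76 mm by 85 mm) begins 54 mm behind the grasp point. The pads swing forward as they close: fully open they stand 13 mm farther back than shut.
Start: joints at [1.074, 0.263, -0.048, 1.259, 0, 1.415], TCP at [175.976, 494.632, 210.778] pointing down, gripper open.
Joint ranges: [-2.65, 2.65], [-0.89, 1.7], [-1.18, 1.37], [-2.13, 2.11], [-1.35, 1.29], [-3.14, 3.14]. Speed limits (rad/s): [1.89, 1.89, 2.57, 2.79, 3.14, 3.14].

### API

Orientations are given as a rotation vector (axis times angle).
In Python, from cell import arm gives the robot as it stands.
- The arm moves only by the tool carry_out, never from a script. Its argument "series" is a list of rows, each a list of 7 numbers: the shift along the tool's x, y, z in m, then the turn, a rotation vector about the tool's x, y, z in units of 5 degrees (1.0 is 5 degrees), then the closure, from 0 (fully open) to 1 (shut). In form: [[dx, dy, dz, rx, ry, rz, grip], ...]. A call has 1 to 20 rows; each row shifts and turns the commanded pose from where the row before left it, along the tool's axes as they then stand; what a row does not reach is not made up. A row lasts 1/8 s, in which the tool goes at most 62.5 mm and 10.7 degrees, less where a joint would pass 70% of its speed; a pose out of reach is approached as far as the arm can. A call with a gripper value outside its range is refused whole. The fingers move at their own pace and stop on an object; "grip_force" is the grip in N (left out, the last holds). Time passes only in rows, so rows that do not move let the fingers close. It gives the time, the measured TCP pose, the force, the opening and the grip force at its end, in the units of the state.
- arm.get_state(): the state, without advancing time (a new reading comes with each control period).
- arm.get_image(name): name is "scene" or "top" or "wrist"; returns a dict with "image" (400x640x3 uint8, red, green, blue), "range_z" (400x640 float32, mm along the optical axis (not along the pixel's ray), 0 where there is no reading), "vfov" (degrees; the focal length in pixels is half the picture's height over the tangent of half this angle, whatever the lens; pixels are square), "cx", "cy" (the principal point, pixels), "view" (4x4, takes a point from world to camera coordinates); the wrist camera has in their place "tool_from_camera" (4x4, takes a point from camera to tool coordinates, whose origin is the TCP and whose axes are the flange's). Camera axes: x right, y up, looking along -z (the intrinsics and any distortion apply to the point x, -y, -z); pixel columns grow to the right and rows downward; lengths in mm; the calibration is good to about 2 mm. The wrist camera is an equidistant fisheye: a pixel r from the principal point sees the ray r / f radians off the axis. A picture is of the moment at which its call begins: read the wrist's pose just before it.
- arm.sign_off(): hands the job in; it is judged then, once.
Trained networks look in a picture, given as the dict that the camera call returned (one of the last four; its "shot" number tells which), for a name from the list of things; names that differ only in an ending like _2 or _b are one class to them, and where a whole thing is asked for, a point or a joint stands for the part that bears it (a point fixed in the world has none). Each returns a list of dicts, best first, with "p" (0 to 1); they miss things now and then, are a little off and sometimes report something else, mostly with a low value. They report only what shows in the picture. A call takes as long as a camera call. They do not tell look-alikes from the thing itself.
- arm.look_for(target, picture): "position" ([x, y, z] in mm, in world coordinates, good to about 4 mm: the middle of the surface that is visible of it).
The state is a dict: "time_s": time; "joint_pos": joint angles; "qvel": joint speeds; "joint_efforts": joint torques, N m; "eef_pos": TCP position; "orientation": TCP orientation; "contact_force": force on the tool from outside, world axes, zero at the start; "ft_torque": the same for the moment, N m; "opening": finger opening in mm; "grip_force": force on a finger pad.
Only numpy, scipy, OpenCV 4.12 (cv2) and the standard library are available. Lean on these libraries where they do the work, as an engineer would, in place of code of your own. Each camera call takes 0.05 s, during which the arm holds its last target. There are 200 camera calls.

### The job

Push the pourer fully home in the mouth of the amber syrup bottle while the bottle stands in its caddy, then let go of the pourer, lift the bottle straight up out of its steel cup and tip it about three quarters of the way from upright to level, with the spout end just above the open mug, ready to pour. Finish while holding the bottle still like that: held in the gripper alone, well clear of the table and touching neither mug nor caddy, with the pourer still home. Leave the mug, honey jar, drinking glass and coffee scoop where they are.

Things in the scene. Friction and masses are not known exactly. Their poses are not given: they have to be found in the camera images.
- caddy: Syrup caddy, fixed to the table: wooden board 94 x 226 mm (long along y), top at 16 mm. Origin: board centre on the table, z up. At y = +60 mm the steel cup that holds the bottle (outer diameter 74, bore 68 mm, rim 56 mm above the table); at y = -66 mm the small sleeve where the pourer is parked (outer diameter 28 mm, rim 54 mm above the table).
- bottle: Amber syrup bottle, round, 138 mm tall, 0.16 to 0.28 kg. Origin: centre of foot; z up to the mouth. Body 64 mm thick up to 66 mm, shoulder to 97, then a straight neck 28 mm thick (lip 30) to 138; centre of mass about 45 mm above the foot. Starts upright in the caddy's cup, foot 16 mm above the table, lowest 40 mm inside the cup with 2 mm play; free once lifted 42 mm.
- bottle_mouth (a point): Centre of the bottle's open mouth, 138 mm above its foot; z points out of the mouth. The bore is round, 19 mm wide and 40 mm deep.
- pourer: Bar pourer, round, 67 mm, 30 g. Origin: underside of its black flange; z to the spout end. Above: flange 29 mm wide, 4 mm thick; steel spout 12 mm thick from 10 to 30 mm, end at 34. Below: stopper 33 mm long, 16.4 mm thick, 11 at its foot. Starts upright in the sleeve, flange on its rim. Home when the flange lies on the bottle's lip; loose fit (1 mm play), slips out if mouth points down.
- spout_tip (a point): End of the pourer's spout, 34 mm above the pourer's origin on its axis.
- mug: White mug, loose, 107 mm tall, open at the top. Origin: on the table under a point 16.5 mm from the mug's axis, towards the handle; z up; the handle stands out to -y, to 59 mm from the origin.
- mug_mouth (a point): Centre of the mug's mouth, at rim height (107 mm above the table). Outer diameter at the rim 86 mm, inner about 76 mm.
- honey_jar: Honey jar with a yellow lid, 64 mm in diameter, 87 mm tall. Origin: centre of its foot. Bystander.
- glass: Clear drinking glass, 80 mm in diameter, 88 mm tall. Origin: centre of its foot. Bystander.
- scoop: Blue plastic coffee scoop lying on the table, 119 x 45 x 30 mm. Origin: middle of its underside; x along its length. Bystander.
Mind the look-alikes: they are no part of the job. What is shaped like the bottle but yellow is not meant.

How it is judged:
By the outcome, as a careful person would: the job done as asked, in the order asked, and still so for the second after the job is handed in, while the arm keeps its last pose, push and grip.
It also fails if it takes over 61 s, if anything falls off the work surface, if the arm or the gripper's body presses on something with over 40 N, if the wrist force passes 120 N, or if a joint passes its speed limit or range.

## Working session

There is one attempt and no reset: what is moved stays moved. The work goes in short steps, Python scripts to look and compute and a tool call to move; the robot and the scene stay as the last step left them, time stands still between calls to the robot, and variables do not carry over. Pictures are saved under pics/ and viewed, at most 10 in all, crops included, and the job is handed in when it is done.

Besides the shell and the picture viewer there is one more tool, called after ">>>" by a JSON object that holds its "api" and its "payload". carry_out: Moves the arm, as the interface text tells. Its arguments: {"type":"object","properties":{"series":{"type":"array","items":{"type":"array","items":{"type":"number"}}},"grip_force":{"type":"number"}},"required":["series"]}

```bash
ls; mkdir -p pics; cat > h.py <<'E'
import numpy as np, cv2
from scipy.spatial.transform import Rotation as R
from cell import arm
def world(p,v,u):
    # pixel (u,v arrays: col=u,row=v) -> world via depth
    z=p["range_z"][v,u]; f=200/np.tan(np.radians(p["vfov"])/2)
    c=np.stack([(u-p["cx"])*z/f,-(v-p["cy"])*z/f,-z,np.ones_like(z)],-1)
    return (c@np.linalg.inv(p["view"]).T)[...,:3]
E
python3 - <<'E'
from h import *
s=arm.get_state();print({k:np.round(v,3).tolist() for k,v in s.items()})
for n in ["scene","top"]:
    p=arm.get_image(n); cv2.imwrite(f"pics/{n}1.png",p["image"][...,::-1])
    print(n,[k for k in p],p["vfov"],p["cx"],p["cy"])
    print(np.round(np.linalg.inv(p["view"])[:3],3).tolist())
    for t in ["caddy","bottle","bottle_mouth","pourer","spout_tip","mug","mug_mouth","honey_jar","glass","scoop"]:
        try: print(t,[(round(d["p"],2),np.round(d["position"]).tolist()) for d in arm.look_for(t,p)])
        except Exception as e: print(t,e)
E
```

```text
pics
{'time_s': 0.0, 'joint_pos': [1.074, 0.264, -0.049, 1.259, 0.0, 1.415], 'qvel': [0.0, -0.0, 0.0, 0.001, -0.001, -0.001], 'joint_efforts': [-0.002, -63.762, 38.458, 0.013, -0.0, -0.0], 'eef_pos': [175.83, 494.365, 210.322], 'orientation': [-0.534, -3.095, 0.002], 'contact_force': [0.301, -0.034, -0.934], 'ft_torque': [0.007, -0.05, -0.027], 'grip_force': 0.0, 'opening': 85.058}
scene ['image', 'range_z', 'vfov', 'cx', 'cy', 'view', 'shot'] 53.62475435495291 321.4722972336338 201.71506575293733
[[0.742, 0.349, -0.573, -39.701], [-0.671, 0.369, -0.643, -619.233], [-0.013, 0.861, 0.508, 626.109]]
caddy [(0.97, [477.0, -133.0, 21.0])]
bottle [(0.97, [480.0, -342.0, 71.0])]
bottle_mouth [(0.95, [493.0, -65.0, 98.0]), (0.61, [488.0, -345.0, 69.0]), (0.42, [430.0, 349.0, 59.0])]
pourer [(0.7, [488.0, -178.0, 63.0]), (0.57, [496.0, -68.0, 100.0])]
spout_tip [(0.71, [428.0, 352.0, 60.0]), (0.44, [484.0, -180.0, 59.0])]
mug [(0.94, [524.0, 170.0, 78.0])]
mug_mouth [(0.17, [646.0, -7.0, 26.0])]
honey_jar [(0.8, [585.0, 357.0, 63.0])]
glass [(0.6, [431.0, 353.0, 61.0]), (0.2, [525.0, 165.0, 76.0])]
scoop [(0.63, [647.0, -12.0, 23.0])]
top ['image', 'range_z', 'vfov', 'cx', 'cy', 'view', 'shot'] 48.400098578169704 317.57512165901863 193.22630847581155
[[-0.02, 0.989, -0.144, 378.118], [-1.0, -0.024, -0.021, 23.019], [-0.024, 0.144, 0.989, 1333.477]]
caddy [(0.64, [484.0, -133.0, 17.0]), (0.2, [542.0, 200.0, 47.0])]
bottle [(0.83, [498.0, -51.0, 95.0]), (0.48, [596.0, 367.0, 90.0])]
bottle_mouth [(0.59, [500.0, -50.0, 99.0]), (0.59, [497.0, -321.0, 82.0])]
pourer []
spout_tip [(0.55, [489.0, -174.0, 57.0])]
mug [(0.74, [542.0, 199.0, 44.0]), (0.74, [487.0, -131.0, 15.0])]
mug_mouth [(0.75, [539.0, 196.0, 42.0])]
honey_jar [(0.75, [594.0, 366.0, 92.0]), (0.33, [646.0, -6.0, 15.0]), (0.24, [502.0, -50.0, 101.0])]
glass []
scoop [(0.68, [648.0, -5.0, 19.0])]
```

View pics/scene1.png

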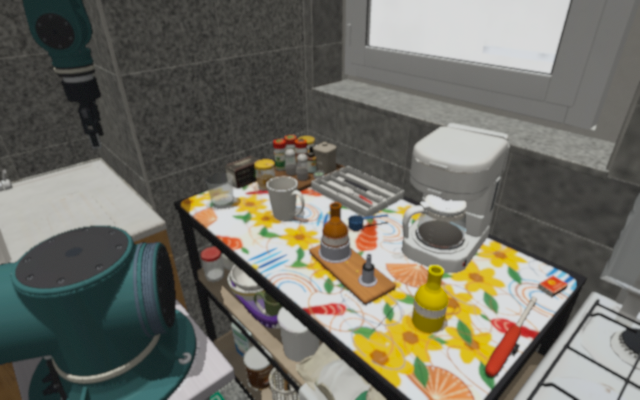

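View pics/top1.png

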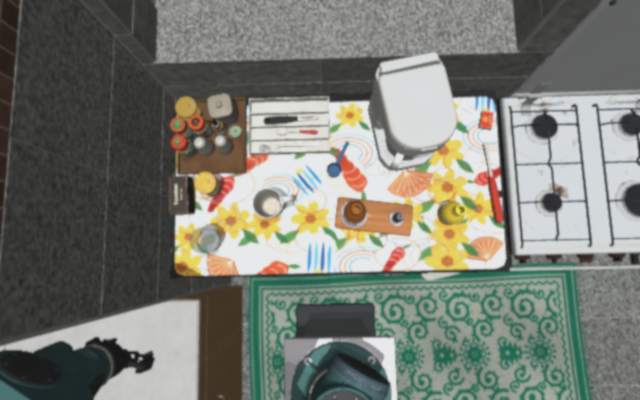

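The scene view shows the amber bottle in its cup at (335,235), the pourer in its sleeve at (368,270), the yellow look-alike at (430,300), the mug at (285,197) and the scoop at (357,222). In the top view they are at bottle (354,212), pourer (398,217) and mug (270,203), with the handle toward (290,203). Next I measure them with depth.

```bash
cat >> h.py <<'E'
def cloud(p):
    v,u=np.mgrid[0:400,0:640]; m=p["range_z"]>0
    return world(p,v[m],u[m])
def near(P,x,y,r,z0,z1):
    return P[(np.hypot(P[:,0]-x,P[:,1]-y)<r)&(P[:,2]>z0)&(P[:,2]<z1)]
def circ(Q):
    A=np.c_[2*Q[:,:2],np.ones(len(Q))]; s=np.linalg.lstsq(A,(Q[:,:2]**2).sum(1),rcond=None)[0]
    return np.round([s[0],s[1],np.sqrt(s[2]+s[0]**2+s[1]**2)],1)
E
python3 - <<'E'
from h import *
for n in ["scene","top"]:
    p=arm.get_image(n); P=cloud(p); print(n)
    t=near(P,560,80,60,-30,15); print("table",np.median(t[:,2]),len(t))
    b=near(P,490,-130,140,10,22); b=b.astype(np.float32)
    if len(b): print("board",np.median(b[:,2]),cv2.minAreaRect(b[:,:2]),len(b))
    for nm,x,y,r in [("bottle",498,-60,50),("pourer",489,-180,28),("mug",535,185,75)]:
        for z0 in range(20,175,10):
            q=near(P,x,y,r,z0,z0+10)
            if len(q)>3: print(nm,z0,len(q),q[:,:2].min(0).round(),q[:,:2].max(0).round(),q.mean(0).round(1), circ(q) if len(q)>8 else "")
        print("max z",near(P,x,y,r,0,250)[:,2].max())
E
```

```text
scene
table 0.5565379029976611 583Traceback (most recent call last):
  File "<stdin>", line 6, in <module>
cv2.error: OpenCV(4.12.0) /io/opencv/modules/imgproc/src/convhull.cpp:143: error: (-215:Assertion failed) total >= 0 && (depth == CV_32F || depth == CV_32S) in function 'convexHull'
```

```bash

python3 - <<'E'
from h import *
for n in ["scene","top"]:
    p=arm.get_image(n); P=cloud(p); print(n)
    t=near(P,560,80,60,-30,15); print("table",np.median(t[:,2]),len(t))
    b=near(P,490,-130,140,10,22)
    if len(b): print("board",np.median(b[:,2]),cv2.minAreaRect(np.ascontiguousarray(b[:,:2],dtype=np.float32)),len(b))
    for nm,x,y,r in [("bottle",498,-60,50),("pourer",489,-180,28),("mug",535,185,75)]:
        for z0 in range(20,175,10):
            q=near(P,x,y,r,z0,z0+10)
            if len(q)>3: print(nm,z0,len(q),q[:,:2].min(0).round(),q[:,:2].max(0).round(),q.mean(0).round(1), circ(q) if len(q)>8 else "")
        print("max z",near(P,x,y,r,0,250)[:,2].max())
E
```

```text
scene
table 0.7017391612577057 577
board 16.474672453957965 ((497.0235290527344, -114.01898956298828), (225.8291473388672, 94.53670501708984), 82.44872283935547) 1796
bottle 20 111 [ 465. -101.] [525. -30.] [486.6 -73.4  24.4] [506.7 -53.1  36.8]
bottle 30 92 [469. -91.] [525. -31.] [486.3 -73.6  34.9] [506.1 -53.3  36.1]
bottle 40 98 [468. -91.] [538. -31.] [485.8 -72.   44.7] [505.5 -53.9  35.4]
bottle 50 155 [469. -92.] [536. -21.] [489.3 -70.2  55. ] [505.6 -54.1  33.8]
bottle 60 98 [473. -86.] [529. -39.] [489.  -71.   65.1] [506.3 -53.4  31.6]
bottle 70 85 [473. -86.] [527. -38.] [490.1 -72.   75. ] [506.1 -53.   31.6]
bottle 80 117 [473. -86.] [534. -26.] [491.1 -70.   84.9] [505.9 -53.   30.7]
bottle 90 143 [477. -84.] [532. -30.] [493.4 -65.7  95.2] [505.1 -54.2  25.8]
bottle 100 117 [483. -78.] [528. -34.] [498.  -61.5 104.6] [505.6 -53.9  18.9]
bottle 110 44 [491. -69.] [517. -41.] [499.7 -60.1 113.9] [506.  -53.3  13.3]
bottle 120 44 [492. -68.] [511. -48.] [499.3 -61.1 124.8] [505.4 -54.5  11.9]
bottle 130 39 [492. -68.] [510. -49.] [498.3 -60.1 135.2] [504.6 -54.5  11.2
[... 3358 characters left out ...]
 35.6]
mug 30 47 [504. 129.] [568. 223.] [546.5 196.6  34.9] [527.2 179.2  42.5]
mug 40 48 [502. 125.] [567. 225.] [545.7 196.7  44.7] [529.3 177.8  43.7]
mug 50 38 [495. 122.] [569. 226.] [542.5 202.6  55.3] [531.6 179.9  43.2]
mug 60 40 [497. 118.] [570. 228.] [546.5 199.9  65.8] [530.5 179.   44.5]
mug 70 44 [493. 117.] [571. 229.] [543.7 193.8  75. ] [533.9 177.1  46. ]
mug 80 51 [495. 119.] [572. 230.] [544.9 189.4  85.5] [533.2 176.8  47.1]
mug 90 90 [492. 124.] [572. 229.] [545.3 168.4  94.7] [533.  181.2  43.8]
mug 100 131 [491. 146.] [575. 232.] [536.3 191.5 105.7] [533.  189.9  41.2]
mug 110 13 [493. 164.] [575. 231.] [534.2 203.6 111.4] [533.2 190.1  41.4]
max z 112.89145886832853
```

```bash

python3 - <<'E'
from h import *
for n in ["scene","top"]:
    p=arm.get_image(n); P=cloud(p)
    q=near(P,533,190,90,15,115); d=q[:,:2]-[533,190]; r=np.hypot(*d.T)
    q=q[r>50];d=d[r>50]; print(n,len(q),np.degrees(np.arctan2(d[:,1],d[:,0])).mean().round(1),np.hypot(*d.T).max(),q[:,2].max())
    for z in range(20,115,10):
        k=q[(q[:,2]>=z)&(q[:,2]<z+10)]
        if len(k): print(z,k.min(0).round(),k.max(0).round())
    for nm,x,y,r in [("jar",594,366,45),("glass",431,352,50),("scoop",647,-8,75)]:
        k=near(P,x,y,r,8,130); print(nm,k.min(0).round(),k.max(0).round())
s=arm.get_state(); print(R.from_rotvec(s["orientation"]).as_matrix().round(3))
E
```

```text
scene 95 -77.9 75.07883018539334 97.44495939736021
20 [541. 137.  24.] [544. 139.  29.]
30 [541. 127.  31.] [549. 135.  39.]
40 [542. 120.  40.] [551. 127.  49.]
50 [542. 117.  50.] [556. 123.  59.]
60 [543. 116.  61.] [556. 122.  70.]
70 [543. 119.  71.] [557. 125.  79.]
80 [542. 120.  81.] [554. 129.  90.]
90 [539. 126.  90.] [553. 141.  97.]
jar [566. 338.   8.] [628. 405.  91.]
glass [396. 336.   8.] [474. 388.  89.]
scoop [615. -40.   8.] [719.  49.  33.]
top 59 -77.3 74.37967646538367 104.330002519029
20 [541. 135.  29.] [547. 141.  30.]
30 [541. 129.  30.] [546. 138.  39.]
40 [542. 122.  42.] [548. 128.  50.]
60 [545. 118.  62.] [551. 118.  68.]
70 [544. 120.  72.] [552. 120.  77.]
80 [542. 119.  82.] [554. 130.  89.]
90 [539. 124.  90.] [553. 141.  99.]
100 [543. 138. 100.] [544. 140. 104.]
jar [567. 338.   9.] [630. 403.  95.]
glass [393. 305.   8.] [474. 402.  92.]
scoop [592. -54.   8.] [716.  49.  36.]
[[-0.942  0.335 -0.   ]
 [ 0.335  0.942 -0.   ]
 [ 0.    -0.    -1.   ]]
```

>>> {"api": "carry_out", "payload": {"series": [[-0.026,-0.0265,0,0,0,0,0.5],[-0.026,-0.0265,0,0,0,0,0.5],[-0.026,-0.0265,0,0,0,0,0.5],[-0.026,-0.0265,0,0,0,0,0.5],[-0.026,-0.0265,0,0,0,0,0.5],[-0.026,-0.0265,0,0,0,0,0.5],[-0.026,-0.0265,0,0,0,0,0.5],[-0.026,-0.0265,0,0,0,0,0.5],[-0.026,-0.0265,0,0,0,0,0.5],[-0.026,-0.0265,0,0,0,0,0.5],[-0.026,-0.0265,0,0,0,0,0.5],[-0.026,-0.0265,0,0,0,0,0.5],[-0.026,-0.0265,0,0,0,0,0.5],[-0.026,-0.0265,0,0,0,0,0.5],[-0.026,-0.0265,0,0,0,0,0.5],[-0.026,-0.0265,0,0,0,0,0.5],[-0.026,-0.0265,0,0,0,0,0.5],[-0.026,-0.0265,0,0,0,0,0.5],[-0.026,-0.0265,0,0,0,0,0.5],[-0.026,-0.0265,0,0,0,0,0.5]]}}

```text
time_s: 3.85
eef_pos: [488.7, -180.2, 210.8]
orientation: [0.535, 3.096, -0.0]
contact_force: [-0.5, 0.2, 0.4]
opening: 42.6
grip_force: 0.0
```

```bash
cat >> h.py <<'E'
def st():
    s=arm.get_state()
    for k in ["time_s","joint_pos","eef_pos","orientation","contact_force","opening","grip_force"]: print(k,np.round(s[k],3).tolist())
    print(R.from_rotvec(s["orientation"]).as_matrix().round(3).tolist())
    return s
def wcloud(s,p):
    f=200/np.tan(np.radians(p["vfov"])/2); v,u=np.mgrid[0:400,0:640]; m=p["range_z"]>0; u=u[m];v=v[m];z=p["range_z"][m]
    dx=u-p["cx"];dy=v-p["cy"];r=np.hypot(dx,dy)+1e-9;th=r/f; k=th<1.3
    dx,dy,r,th,z=dx[k],dy[k],r[k],th[k],z[k]
    t=np.tan(th)*z/r
    c=np.c_[dx*t,-dy*t,-z,np.ones_like(z)]@p["tool_from_camera"].T
    return c[:,:3]@R.from_rotvec(s["orientation"]).as_matrix().T+s["eef_pos"]
E
python3 - <<'E'
from h import *
s=st(); p=arm.get_image("wrist"); print(p["tool_from_camera"].round(2).tolist())
cv2.imwrite("pics/w1.png",p["image"][...,::-1]); P=wcloud(s,p)
for nm,x,y,r in [("pourer",488,-179,28),("bottle",506,-54,50)]:
  for z0 in range(0,170,10):
    q=near(P,x,y,r,z0,z0+10)
    if len(q)>8: print(nm,z0,len(q),q.mean(0).round(1),circ(q))
for t in ["pourer","bottle_mouth","spout_tip"]: print(t,[(round(d["p"],2),np.round(d["position"]).tolist()) for d in arm.look_for(t,p)])
E
```

```text
time_s 3.85
joint_pos [-0.51, 0.256, -0.058, 1.256, 0.0, -0.168]
eef_pos [488.656, -180.236, 210.817]
orientation [0.535, 3.096, -0.0]
contact_force [-0.458, 0.189, 0.449]
opening 42.573
grip_force 0.0
[[-0.942, 0.335, 0.0], [0.335, 0.942, -0.0], [-0.0, -0.0, -1.0]]
[[-0.0, 0.95, 0.33, 84.3], [1.0, 0.0, 0.0, -0.52], [0.0, 0.33, -0.95, -162.51], [0.0, 0.0, 0.0, 1.0]]
pourer 10 995 [ 481.4 -177.5   16.2] [ 488.8 -179.1   22.6]
pourer 20 39 [ 479.6 -175.1   24.9] [ 489.1 -178.5   13.7]
pourer 30 40 [ 478.5 -175.1   35.4] [ 488.7 -178.2   13.3]
pourer 40 54 [ 478.6 -174.3   45.2] [ 488.8 -178.4   13.3]
pourer 50 338 [ 485.6 -177.4   57.2] [ 489.  -178.5   11.2]
pourer 60 40 [ 484.9 -177.2   63.9] [ 488.7 -178.4    5.7]
pourer 70 36 [ 485.3 -177.1   75.1] [ 489.  -178.7    5.8]
pourer 80 167 [ 489.  -178.6   87.4] [ 489.1 -178.6    5. ]
bottle 0 28 [459.4 -47.3   3.7] [476.9 -50.7  20.8]
bottle 10 1430 [489.5 -69.8  15.8] [506.9 -53.6  44. ]
bottle 20 144 [484.4 -74.3  25. ] [505.7 -55.1  35.2]
bottle 30 136 [486.1 -75.1  35.3] [505.3 -55.9  34.3]
bottle 40 201 [487.5 -73.3  45.6] [503.9 -57.   32.1]
bottle 50 485 [490.1 -70.8  54.8] [506.8 -54.   34.7]
bottle 60 170 [488.2 -72.9  64.7] [506.8 -54.1  31.9]
bottle 70 187 [487.5 -72.4  75. ] [506.9 -53.8  32.1]
bottle 80 436 [492.2 -69.3  84.7] [507.1 -53.7  31. ]
bottle 90 908 [497.1 -62.7  95.2] [506.7 -54.2  26.2]
bottle 100 767 [500.4 -60.9 104.3] [506.9 -54.2  18.9]
bottle 110 176 [500.  -61.1 113.8] [507.4 -53.5  14.1]
bottle 120 206 [503.3 -57.6 125.4] [505.5 -55.5  11.7]
bottle 130 263 [504.7 -56.2 135.1] [505.5 -55.5  11.7]
bottle 140 267 [505.7 -55.1 144.9] [505.2 -55.8  11.7]
bottle 150 590 [506.  -55.  152.9] [506.2 -54.7  12.3]
pourer []
bottle_mouth [(0.84, [494.0, -62.0, 101.0]), (0.76, [489.0, -319.0, 84.0])]
spout_tip [(0.83, [492.0, -177.0, 59.0])]
```

View pics/w1.png

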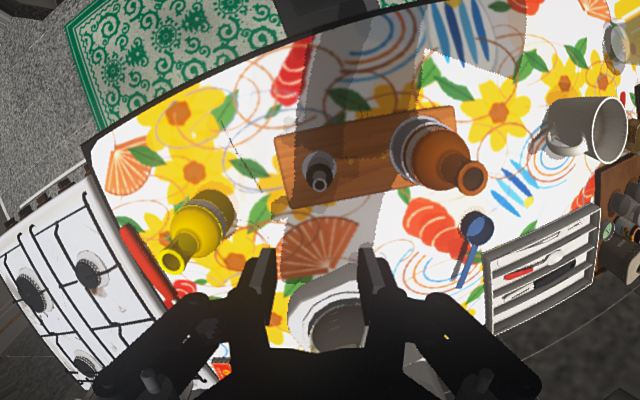

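The wrist view shows the pourer at (319,178) between the jaws' column and the amber bottle's mouth at (472,180). Depth puts the pourer axis at (489.0,-178.6) and the bottle axis at (506.4,-54.4).

>>> {"api": "carry_out", "payload": {"series": [[0,0.0015,0.02,0,0,0,0.5],[0,0,0.03,0,0,0,0.5],[0,0,0.03,0,0,0,0.5],[0,0,0.03,0,0,0,0.5],[0,0,0.017,0,0,0,0.5],[0,0,0,0,0,0,0.5],[0,0,0,0,0,0,1],[0,0,0,0,0,0,1],[0,0,0,0,0,0,1],[0,0,0,0,0,0,1],[0,0,0,0,0,0,1],[0,0,0,0,0,0,1]], "grip_force": 40}}

```text
time_s: 5.55
eef_pos: [488.7, -177.6, 83.8]
orientation: [-0.534, -3.096, -0.0]
contact_force: [0.2, 0.6, 0.1]
opening: 0.3
grip_force: 0.0
```

```bash
python3 - <<'E'
from h import *
s=st(); p=arm.get_image("wrist")
cv2.imwrite("pics/w2.png",p["image"][...,::-1]); P=wcloud(s,p)
for z0 in range(20,120,10):
    q=near(P,489,-178,28,z0,z0+10)
    if len(q)>8: print(z0,len(q),q.mean(0).round(1),circ(q))
E
```

```text
time_s 5.55
joint_pos [-0.505, 0.328, -0.315, 0.928, 0.0, -0.164]
eef_pos [488.744, -177.6, 83.791]
orientation [-0.534, -3.096, -0.0]
contact_force [0.245, 0.574, 0.071]
opening 0.312
grip_force 0.0
[[-0.942, 0.335, -0.0], [0.335, 0.942, 0.0], [0.0, 0.0, -1.0]]
20 141 [ 479.1 -174.5   25.2] [ 489.3 -178.5   13.7]
30 154 [ 478.6 -175.1   35.4] [ 489.2 -178.5   13.6]
40 164 [ 478.7 -175.    45.1] [ 489.1 -178.4   13.6]
50 908 [ 485.2 -177.    57. ] [ 488.6 -178.3   11.2]
60 144 [ 484.9 -177.1   64.3] [ 489.1 -178.4    6. ]
70 142 [ 484.9 -177.    74.9] [ 489.  -178.4    5.8]
80 228 [ 485.5 -177.2   86. ] [ 487.  -177.7    4. ]
100 48 [ 478.3 -174.3  108.8] [ 484.1 -176.5    7.4]
110 544 [ 479.9 -175.3  115.5] [ 490.6 -178.9   13.8]
```

View pics/w2.png

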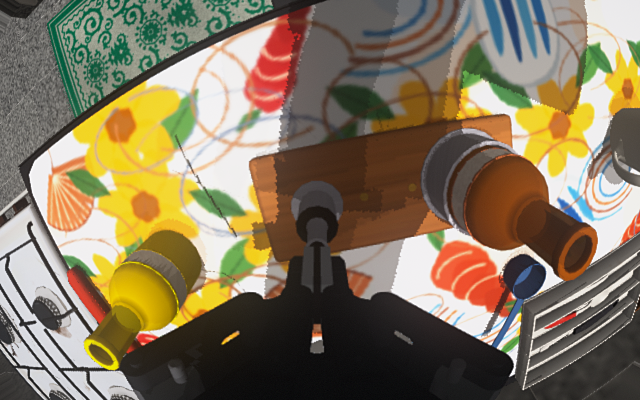

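```bash
python3 - <<'E'
from h import *
s=arm.get_state(); p=arm.get_image("wrist"); P=wcloud(s,p)
T=(P-s["eef_pos"])@R.from_rotvec(s["orientation"]).as_matrix()
for z in range(-60,30,6):
    q=T[(abs(T[:,0])<30)&(abs(T[:,1])<40)&(T[:,2]>=z)&(T[:,2]<z+6)]
    for sg in (-1,1):
        k=q[q[:,1]*sg>0]
        if len(k): print(z,sg,len(k),"x",k[:,0].min().round(),k[:,0].max().round(),"y",np.abs(k[:,1]).min().round(1),np.abs(k[:,1]).max().round(1))
im=p["image"][180:390,200:440,::-1]; cv2.imwrite("pics/w3.png",cv2.resize(im,None,fx=2.8,fy=2.8,interpolation=cv2.INTER_CUBIC))
E
```

```text
-60 -1 340 x -11.0 12.0 y 0.0 16.1
-60 1 205 x -11.0 12.0 y 0.3 14.7
-54 -1 212 x 6.0 12.0 y 0.0 14.2
-54 1 180 x 6.0 12.0 y 0.4 12.9
-48 -1 217 x 6.0 12.0 y 0.0 14.2
-48 1 184 x 6.0 12.0 y 0.4 13.0
-42 -1 204 x 6.0 12.0 y 0.0 14.3
-42 1 182 x 6.0 12.0 y 0.0 12.9
-36 -1 173 x 6.0 12.0 y 0.5 14.4
-36 1 166 x 6.0 12.0 y 0.0 12.9
-30 -1 124 x 6.0 12.0 y 0.5 13.3
-30 1 107 x 6.0 12.0 y 0.0 12.0
-24 -1 2 x 11.0 11.0 y 5.0 5.5
-24 1 3 x 11.0 11.0 y 0.6 3.6
-6 -1 93 x 0.0 6.0 y 0.4 6.8
-6 1 79 x 0.0 6.0 y 0.1 5.3
0 -1 48 x 1.0 5.0 y 0.4 6.5
0 1 36 x 1.0 6.0 y 0.1 5.0
6 -1 42 x 0.0 6.0 y 0.4 6.6
6 1 39 x 0.0 6.0 y 0.2 5.2
12 -1 43 x 0.0 6.0 y 0.4 6.8
12 1 36 x 0.0 5.0 y 0.2 5.3
18 -1 60 x -0.0 6.0 y 0.4 7.0
18 1 45 x 1.0 6.0 y 0.2 5.5
24 -1 426 x -12.0 14.0 y 0.4 14.6
24 1 409 x -12.0 14.0 y 0.2 13.7
```

View pics/w3.png

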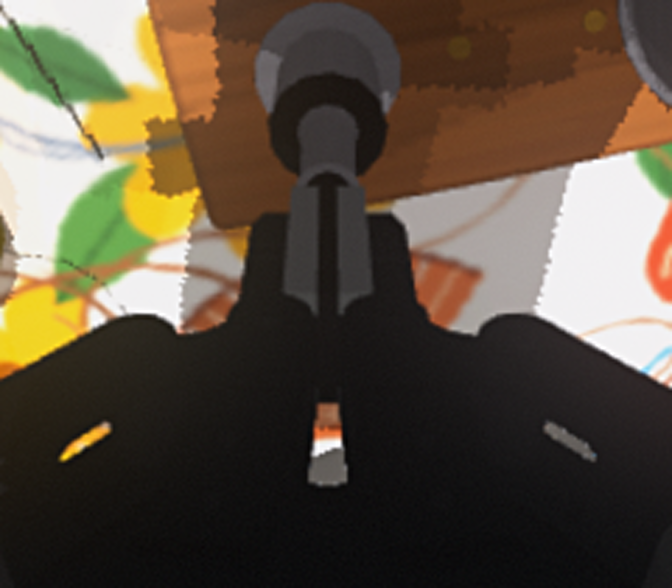

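The crop shows the shut fingers ending above the spout tip at about crop pixel (325,180). Depth puts their real ends about 24 mm behind the reported TCP, not 19 mm ahead of it. The pourer is undisturbed, so I'll open and go about 42 mm lower.

>>> {"api": "carry_out", "payload": {"series": [[0,0,0,0,0,0,0.6],[0,0,0,0,0,0,0.6],[0,0,0,0,0,0,0.6],[0,-0.001,0.01,0,0,0,0.6],[0,0,0.01,0,0,0,0.6],[0,0,0.01,0,0,0,0.6],[0,0,0,0,0,0,0.6]]}}

```text
time_s: 6.52
eef_pos: [487.9, -178.2, 52.8]
orientation: [-0.534, -3.094, -0.001]
contact_force: [0.6, -0.9, -0.2]
opening: 34.4
grip_force: 0.0
```

```bash
cat >> h.py <<'E'
def fingers():
    s=arm.get_state(); p=arm.get_image("wrist"); P=wcloud(s,p)
    T=(P-s["eef_pos"])@R.from_rotvec(s["orientation"]).as_matrix()
    q=T[(T[:,0]>4)&(T[:,0]<14)&(abs(T[:,1])<60)&(T[:,2]>-120)&(T[:,2]<25)]
    for z in range(-120,25,5):
        k=q[(q[:,2]>=z)&(q[:,2]<z+5)]; a=k[k[:,1]<0,1];b=k[k[:,1]>0,1]
        if len(a) and len(b): print(z,len(k),a.min().round(1),a.max().round(1),b.min().round(1),b.max().round(1))
    return s,p,P,T
E
python3 - <<'E'
from h import *
st(); fingers()
E
```

```text
time_s 6.525
joint_pos [-0.507, 0.356, -0.366, 0.85, 0.0, -0.165]
eef_pos [487.861, -178.212, 52.812]
orientation [-0.534, -3.094, -0.001]
contact_force [0.623, -0.886, -0.212]
opening 34.369
grip_force 0.0
[[-0.942, 0.335, -0.001], [0.335, 0.942, 0.001], [0.002, 0.0, -1.0]]
-120 1258 -60.0 -22.6 22.0 60.0
-115 3313 -60.0 -0.2 0.0 60.0
-110 2410 -60.0 -0.2 0.0 60.0
-105 2145 -59.9 -0.2 0.1 60.0
-100 1893 -59.9 -0.2 0.1 59.9
-95 1400 -59.2 -0.2 0.1 58.6
-90 833 -56.9 -41.7 40.4 55.3
-85 830 -55.9 -20.6 20.8 54.0
-80 1531 -53.1 -16.7 15.5 52.2
-75 1518 -50.8 -17.5 16.7 50.1
-70 983 -49.3 -18.9 17.8 47.5
-65 424 -40.3 -19.0 17.9 39.1
-60 409 -26.9 -17.4 16.1 26.8
-55 330 -31.0 -17.5 16.1 30.3
-50 376 -31.1 -17.4 16.0 30.0
-45 321 -31.3 -17.5 16.2 30.2
-40 324 -31.3 -0.5 0.0 29.8
-35 345 -31.0 -0.5 0.0 29.9
-30 206 -30.4 -0.5 0.0 29.1
-25 108 -24.0 -0.5 0.1 22.6
-20 35 -3.1 -0.4 0.1 2.2
-15 42 -3.2 -0.4 0.1 3.9
-10 161 -10.6 -0.4 0.1 12.0
-5 450 -12.5 -0.4 0.1 12.8
0 123 -11.8 -0.4 0.1 11.9
5 135 -12.1 -0.4 0.2 12.3
10 124 -11.7 -0.4 0.2 12.6
15 104 -12.0 -0.4 0.2 12.4
20 106 -12.3 -0.4 0.2 12.7
```

>>> {"api": "carry_out", "payload": {"series": [[-0.001,0,0.007,0,0,0,0.6],[0,0,0.006,0,0,0,0.6],[0,0,0,0,0,0,0.6],[0,0,0,0,0,0,1],[0,0,0,0,0,0,1],[0,0,0,0,0,0,1],[0,0,0,0,0,0,1],[0,0,0,0,0,0,1]], "grip_force": 40}}

```text
time_s: 7.58
eef_pos: [489.5, -178.9, 41.0]
orientation: [0.534, 3.096, -0.0]
contact_force: [-0.2, -0.2, 3.5]
opening: 10.9
grip_force: 39.0
```

>>> {"api": "carry_out", "payload": {"series": [[0,0,-0.01,0,0,0,1],[0,0,-0.02,0,0,0,1],[0,0,-0.03,0,0,0,1],[0,0,-0.03,0,0,0,1],[0,0,-0.03,0,0,0,1],[0,0,-0.03,0,0,0,1],[0,0,-0.005,0,0,0,1],[0.005,0.0245,0,0,0,0,1],[0.005,0.0245,0,0,0,0,1],[0.005,0.0245,0,0,0,0,1],[0.005,0.0245,0,0,0,0,1],[0.005,0.0245,0,0,0,0,1],[0,0,0,0,0,0,1],[0,0,0,0,0,0,1]]}}

```text
time_s: 9.32
eef_pos: [506.6, -55.4, 195.4]
orientation: [-0.534, -3.095, 0.0]
contact_force: [1.4, 0.3, -0.6]
opening: 11.4
grip_force: 38.8
```

```bash
python3 - <<'E'
from h import *
s=st(); p=arm.get_image("wrist"); P=wcloud(s,p)
for z0 in list(range(140,230,6)):
    q=near(P,506,-54,30,z0,z0+6)
    if len(q)>8: print(z0,len(q),q.mean(0).round(1),circ(q))
cv2.imwrite("pics/w4.png",p["image"][...,::-1])
for n in ["scene","top"]:
    p=arm.get_image(n); P=cloud(p); print(n)
    for z0 in range(140,200,10):
        q=near(P,506,-54,22,z0,z0+10)
        if len(q)>8: print(z0,len(q),q.mean(0).round(1),circ(q))
    if n=="scene": cv2.imwrite("pics/s4.png",cv2.resize(p["image"][130:330,240:480,::-1],None,fx=3,fy=3,interpolation=cv2.INTER_CUBIC))
E
```

```text
time_s 9.325
joint_pos [-0.269, 0.243, -0.119, 1.21, -0.0, 0.073]
eef_pos [506.642, -55.359, 195.422]
orientation [-0.534, -3.095, 0.0]
contact_force [1.369, 0.316, -0.577]
opening 11.388
grip_force 38.799
[[-0.942, 0.335, -0.001], [0.335, 0.942, -0.0], [0.001, -0.0, -1.0]]
140 136 [504.9 -53.2 142.5] [504.6 -52.9  11.4]
146 126 [503.3 -52.5 149.9] [503.8 -52.7  11.9]
152 529 [503.1 -52.1 153.3] [506.3 -53.6  12.2]
182 120 [500.8 -53.5 184.7] [506.6 -56.    8.3]
188 87 [499.5 -53.6 191.5] [505.4 -55.7   7.5]
206 408 [496.9 -52.6 211.1] [502.3 -54.7   9.3]
212 336 [498.8 -53.4 213.7] [498.1 -53.3   5.6]
218 269 [499.2 -53.4 221.6] [495.2 -51.8   9.7]
224 474 [498.9 -53.2 227. ] [498.3 -53.1  11. ]
scene
140 51 [503.3 -57.  145.2] [505.3 -54.3  12. ]
150 71 [504.8 -54.8 153.4] [505.1 -54.3  12.4]
180 24 [502.1 -58.9 185.2] [504.9 -56.4   6.9]
190 30 [501.9 -59.1 195. ] [504.7 -56.4   7.1]
top
```

View pics/w4.png

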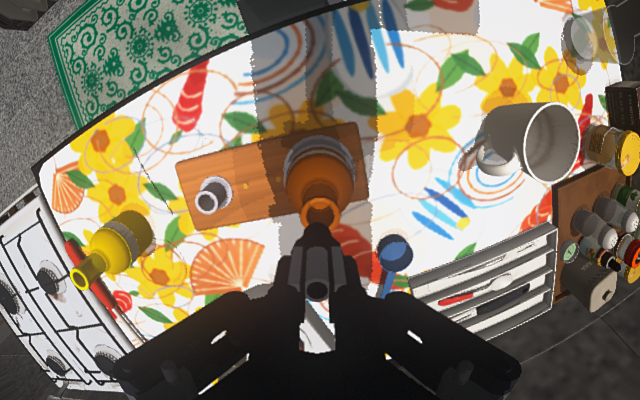

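Wrist view: the mouth is at (320,212) and the held pourer just above it at about (318,250). Both cameras put the stopper axis about 2 mm too far to -y, so I correct that and then descend.

>>> {"api": "carry_out", "payload": {"series": [[0.0005,0.002,0,0,0,0,1],[0,0,0.01,0,0,0,1],[0,0,0.01,0,0,0,1],[0,0,0.006,0,0,0,1],[0,0,0.006,0,0,0,1],[0,0,0.006,0,0,0,1],[0,0,0,0,0,0,1]]}}

```text
time_s: 10.35
eef_pos: [506.9, -53.0, 157.4]
orientation: [-0.534, -3.095, -0.0]
contact_force: [-0.6, -1.4, -0.4]
opening: 11.1
grip_force: 38.8
```

>>> {"api": "carry_out", "payload": {"series": [[0,0,0.005,0,0,0,1],[0,0,0.005,0,0,0,1],[0,0,0.003,0,0,0,1],[0,0,0.001,0,0,0,1],[0,0,0.001,0,0,0,1],[0,0,0.001,0,0,0,1],[0,0,0,0,0,0,1]]}}

```text
time_s: 11.22
eef_pos: [507.1, -53.0, 141.8]
orientation: [0.534, 3.096, -0.0]
contact_force: [0.4, 0.6, 0.7]
opening: 11.3
grip_force: 38.8
```

>>> {"api": "carry_out", "payload": {"series": [[0,0,0.001,0,0,0,1],[0,0,0.001,0,0,0,1],[0,0,0.001,0,0,0,1],[0,0,0,0,0,0,1]]}}

```text
time_s: 11.72
eef_pos: [508.2, -53.3, 140.8]
orientation: [0.534, 3.092, -0.001]
contact_force: [-5.2, 1.1, 27.9]
opening: 11.1
grip_force: 42.1
```

>>> {"api": "carry_out", "payload": {"series": [[0,0,-0.001,0,0,0,0.4],[0,0,0,0,0,0,0.4],[0,0,0,0,0,0,0.4],[0,0,0,0,0,0,0.4],[0,0,-0.01,0,0,0,0.4],[0,0,-0.02,0,0,0,0.4],[0,0,-0.025,0,0,0,0.4],[0,0,-0.025,0,0,0,0.4],[0.02,0,0,0,0,0,0.4],[0.02,0,0,0,0,0,0.4],[0.02,0,0,0,0,0,0.4],[0,0,0,0,0,0,0.4]]}}

```text
time_s: 13.22
eef_pos: [450.0, -32.6, 220.6]
orientation: [0.534, 3.095, -0.0]
contact_force: [0.8, -0.1, 1.0]
opening: 51.2
grip_force: 0.0
```

```bash
python3 - <<'E'
from h import *
s=st(); p=arm.get_image("wrist"); P=wcloud(s,p)
for q_,nm in [(P,"wrist"),(cloud(arm.get_image("scene")),"scene")]:
  print(nm)
  for z0 in list(range(96,200,8)):
    q=near(q_,506,-54,24,z0,z0+8)
    if len(q)>8: print(z0,len(q),q.mean(0).round(1),circ(q),q[:,2].max().round(1))
cv2.imwrite("pics/w5.png",p["image"][...,::-1])
E
```

```text
time_s 13.225
joint_pos [-0.253, 0.133, -0.193, 1.245, 0.0, 0.088]
eef_pos [449.998, -32.641, 220.625]
orientation [0.534, 3.095, -0.0]
contact_force [0.824, -0.147, 0.958]
opening 51.185
grip_force 0.0
[[-0.942, 0.335, 0.001], [0.335, 0.942, -0.0], [-0.001, 0.0, -1.0]]
wrist
96 517 [495.6 -50.7 100.9] [506.  -53.9  21.4] 104.0
104 410 [497.7 -51.3 107.1] [506.8 -54.   16.6] 112.0
112 118 [497.4 -49.8 115.9] [506.8 -53.8  13.5] 119.9
120 102 [496.8 -50.3 124.3] [506.5 -53.7  13.1] 127.9
128 109 [496.9 -49.7 132. ] [506.5 -53.7  13.1] 136.0
136 123 [496.6 -50.2 140. ] [506.4 -53.7  13.1] 143.9
144 91 [496.1 -49.5 149.2] [506.8 -53.8  14.4] 152.0
152 585 [502.3 -52.2 156.9] [505.6 -53.3  11.3] 160.0
160 88 [502.2 -51.9 163.6] [506.3 -53.4   5.9] 168.0
168 79 [502.  -52.  172.4] [505.7 -53.3   5.2] 176.0
176 71 [502.1 -52.1 180.1] [506.3 -53.5   5.6] 183.9
184 211 [506.  -53.5 187.4] [506.3 -53.6   5. ] 189.1
scene
96 69 [496.  -63.9 100.8] [506.5 -53.7  21.9] 103.9
104 82 [500.1 -61.4 107.4] [506.8 -53.4  17. ] 112.0
112 36 [499.2 -60.2 115.7] [504.7 -53.8  12.1] 119.8
120 29 [499.4 -61.1 124.3] [504.9 -54.2  12. ] 127.9
128 32 [499.4 -61.  131.7] [503.8 -55.3  10.6] 135.8
136 33 [499.2 -60.6 139.8] [504.6 -54.4  11.5] 143.7
144 32 [499.5 -61.3 148.1] [505.2 -54.4  12.2] 152.0
152 69 [501.8 -57.5 156.9] [505.3 -54.2  11.8] 160.0
160 18 [502.1 -55.9 163.4] [503.6 -53.6   5.4] 166.9
168 16 [503.9 -56.1 171.8] [505.6 -54.3   4.4] 175.4
176 16 [503.3 -55.9 180.3] [504.5 -55.    4. ] 183.9
184 20 [504.7 -54.2 188.2] [505.3 -53.5   5.1] 189.8
```

View pics/w5.png

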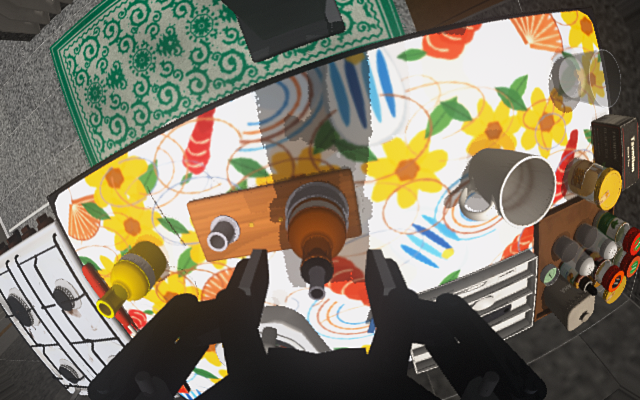

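The wrist view shows the pourer seated on the amber bottle (flange about (318,272), spout end (316,292)) and the sleeve empty at (222,235). The spout end is at about 188.5 mm, so it is home. Next I pitch the tool to horizontal.

>>> {"api": "carry_out", "payload": {"series": [[0,0,0,0,-1.5,0,0.3],[0,0,0,0,-1.5,0,0.3],[0,0,0,0,-1.5,0,0.3],[0,0,0,0,-1.5,0,0.3],[0,0,0,0,-1.5,0,0.3],[0,0,0,0,-1.5,0,0.3],[0,0,0,0,-1.5,0,0.3],[0,0,0,0,-1.5,0,0.3],[0,0,0,0,-1.5,0,0.3],[0,0,0,0,-1.5,0,0.3],[0,0,0,0,-1.5,0,0.3],[0,0,0,0,-1.5,0,0.3],[0,0,0,0,0,0,0.3]]}}

```text
time_s: 14.95
eef_pos: [491.9, 0.4, 377.9]
orientation: [0.325, 1.744, -0.286]
contact_force: [-0.2, 0.5, -0.3]
opening: 59.4
grip_force: 0.0
```

```bash
python3 - <<'E'
from h import *
st()
E
```

```text
time_s 14.95
joint_pos [0.141, -0.342, -1.174, -0.608, -0.512, 0.098]
eef_pos [491.907, 0.42, 377.891]
orientation [0.325, 1.744, -0.286]
contact_force [-0.193, 0.534, -0.273]
opening 59.378
grip_force 0.0
[[-0.184, 0.37, 0.91], [0.06, 0.929, -0.366], [-0.981, -0.013, -0.193]]
```

```bash
cat > kin.py <<'E'
import numpy as np
from scipy.optimize import least_squares
from scipy.spatial.transform import Rotation as R
LO=np.array([-2.65,-.89,-1.18,-2.13,-1.35,-3.14]);HI=np.array([2.65,1.7,1.37,2.11,1.29,3.14])
def Rm(q):
    # base tool at all-zero: z forward(x), y left
    R0=np.array([[0,0,1],[0,1,0],[-1,0,0]]).T  # placeholder, fixed below
    a=q[1]-q[2]+q[3]
    B=R.from_euler('z',q[0])*R.from_euler('y',a)*R.from_euler('z',q[4])
    T0=np.array([[0.,0,1],[0,1,0],[-1,0,0]])
    return (B*R.from_matrix(T0)*R.from_euler('z',q[5])).as_matrix()
def fk(q,p):
    r0,z0,L1,L2,e2,La,lat1,lat2,Lb=p
    a=q[1]-q[2]; b=a+q[3]
    d=lambda t:np.array([np.cos(t),0,-np.sin(t)]); n=lambda t:np.array([np.sin(t),0,np.cos(t)])
    v=np.array([r0,lat1,z0])+L1*n(q[1])+L2*d(a)+e2*n(a)+La*d(b)
    W=R.from_euler('y',b)*R.from_euler('z',q[4])
    v=v+W.apply([Lb,lat2,0])
    return R.from_euler('z',q[0]).apply(v)
D=[([1.074,.264,-.049,1.259,0,1.415],[175.83,494.365,210.32]),([-.51,.256,-.058,1.256,0,-.168],[488.656,-180.236,210.817]),
([-.505,.328,-.315,.928,0,-.164],[488.744,-177.6,83.79]),([-.507,.356,-.366,.85,0,-.165],[487.861,-178.2,52.81]),
([-.269,.243,-.119,1.21,0,.073],[506.64,-55.36,195.42]),([-.253,.133,-.193,1.245,0,.088],[449.998,-32.64,220.6]),
([.141,-.342,-1.174,-.608,-.512,.098],[491.907,.42,377.89])]
def fit():
    f=lambda p:np.r_[np.concatenate([fk(np.array(q),p)-x for q,x in D]),0.01*(p-x0)]
    x0=np.array([0,200,400,400,0,0,80,0,280.]); s=least_squares(f,x0,x_scale=100); return s.x,s.fun[:-9]
P,res=fit()
def ik(pos,Rt,q0):
    # bottle-relevant IK; returns q and residual
    def f(q): return np.r_[(fk(q,P)-pos)/10, 10*(R.from_matrix(Rm(q).T@Rt)).as_rotvec()]
    s=least_squares(f,np.clip(q0,LO+.01,HI-.01),bounds=(LO,HI),max_nfev=60); return s.x,np.abs(s.fun).max()
E
python3 - <<'E'
from kin import *
print(P.round(1),res.round(1).reshape(-1,3).tolist())
print(Rm([.141,-.342,-1.174,-.608,-.512,.098]).round(3)); print(Rm([-.253,.133,-.193,1.245,0,.088]).round(3))
E
```

```text
[ 4.000e-01  1.625e+02  5.754e+02  3.698e+02  5.320e+01  1.366e+02
  8.860e+01 -7.500e+00  3.078e+02] [[-0.1, -0.1, -0.0], [0.1, -0.2, 0.3], [-0.1, 0.1, -0.1], [0.1, -0.0, 0.1], [-0.2, -0.1, -0.0], [0.2, 0.0, -0.2], [-0.0, -0.0, -0.0]]
[[-0.185  0.37   0.91 ]
 [ 0.06   0.929 -0.366]
 [-0.981 -0.013 -0.194]]
[[-0.942  0.334 -0.   ]
 [ 0.334  0.942  0.   ]
 [ 0.    -0.    -1.   ]]
```

```bash
cat > search.py <<'E'
from kin import *
import itertools
AX=np.array([506.3,-53.8]);M=np.array([533,190.]);g=113;OFF=43
def T(th,flip):
    h=np.array([np.cos(th),0,-np.sin(th)]);y=np.array([0,1.,0])*(1 if not flip else -1)
    return np.c_[np.cross(y,h),y,h]
box=lambda x,y,z:np.array(list(itertools.product(np.linspace(*x,5),np.linspace(*y,5),np.linspace(*z,7))))
G=np.r_[box((-11,11),(-30,30),(-97,-24)),box((-43,43),(-43,43),(-250,-97)),box((40,110),(-40,40),(-195,-130))]
def clear(p,Rt):
    W=G@Rt.T+p; c=W[:,2].min()-5
    m=W[W[:,2]<112]
    if len(m): 
        d=np.hypot(*(m[:,:2]-M).T).min()-43; c=min(c,d)
        hd=m[:,:2]-(M+np.array([.21,-.98])*60); c=min(c,np.hypot(*hd.T).min()-18)
    return c
def rel(s): return np.degrees(s).round(0)
Rz=lambda a:R.from_euler('z',a).as_matrix(); Ry=lambda a:R.from_euler('y',a).as_matrix()
def grasp(psi,th,fl,up=0,back=0):
    Rt=Rz(psi)@T(th,fl); p=np.r_[AX,16+g+up]+Rt[:,2]*(OFF-back); return p,Rt
def final(phi,gam,th,fl,tz=142,inn=12,tilt=np.radians(67.5)):
    B=Rz(phi)@Ry(tilt); Rt=B@Rz(gam)@T(th,fl); a=B[:,2]
    s=np.array([np.cos(phi),np.sin(phi)]); tip=np.r_[M-inn*s,tz]; return tip-(172-g)*a+Rt[:,2]*OFF,Rt
def best(pos,Rt,seeds):
    b=None
    for q0 in seeds:
        q,r=ik(pos,Rt,np.array(q0))
        m=np.min(np.r_[q-LO,HI-q])
        if r<.05 and (b is None or m>b[1]): b=(q,m)
    return b
def seeds(p):
    a=np.arctan2(p[1],p[0]); return [[a+d5,j2,-.8,j4,-d5,j6] for j2 in(0,) for j4 in(-.3,) for d5 in (-.5,.6) for j6 in (-2,0,2)]
E
cat > run.py <<'E'
from search import *
np.set_printoptions(precision=2,suppress=True)
ok=[]
for th in np.radians([15,30,45]):
  for fl in (0,1):
    gs=[]
    for psi in np.radians(np.arange(-90,91,30)):
        o=[best(*grasp(psi,th,fl,0,b),seeds(grasp(psi,th,fl)[0])) for b in (0,90)]
        if all(o): gs.append((psi,min(x[1] for x in o),o[0][0]))
    print("grasp",rel(th),fl,[(rel(a),round(b,2)) for a,b,_ in gs])
    if not gs: continue
    for phi in np.radians(np.arange(-30,211,30)):
      away=abs((np.degrees(phi)+180+78+180)%360-180)
      if away<24: continue
      for gam in np.radians(np.arange(-180,180,45)):
        p,Rt=final(phi,gam,th,fl); c=clear(p,Rt)
        if c<8 : continue
        o=best(p,Rt,seeds(p))
        if o: print("  final phi",rel(phi),"gam",rel(gam),"clear",round(c),"marg",round(o[1],2),o[0])
E
time timeout 560 python3 run.py
```

```text
grasp 15.0 0 [(np.float64(-90.0), np.float64(0.12)), (np.float64(-60.0), np.float64(0.03)), (np.float64(60.0), np.float64(0.11)), (np.float64(90.0), np.float64(0.11))]
  final phi -30.0 gam 0.0 clear 10 marg 0.79 [ 0.33  0.3  -0.39  0.79 -0.1   0.85]
  final phi 0.0 gam 0.0 clear 10 marg 0.69 [ 0.24  0.24 -0.49  0.72 -0.03  0.24]
  final phi 30.0 gam 0.0 clear 10 marg 0.68 [ 0.13  0.23 -0.5   0.73  0.05 -0.39]
  final phi 180.0 gam 0.0 clear 10 marg 0.17 [ 0.17  0.59  0.12  1.22  0.02 -2.97]
  final phi 210.0 gam 0.0 clear 10 marg 0.27 [ 0.25  0.6   0.13  1.22 -0.04  2.87]
grasp 15.0 1 [(np.float64(-90.0), np.float64(0.12)), (np.float64(-60.0), np.float64(0.03)), (np.float64(60.0), np.float64(0.11)), (np.float64(90.0), np.float64(0.11))]
  final phi -30.0 gam 0.0 clear 10 marg 0.79 [ 0.33  0.3  -0.39  0.79 -0.1  -2.29]
  final phi 0.0 gam 0.0 clear 10 marg 0.24 [ 0.24  0.24 -0.49  0.72 -0.03 -2.9 ]
  final phi 30.0 gam 0.0 clear 10 marg 0.39 [ 0.13  0.23 -0.5   0.73  0.05  2.75]
  final phi 180.0 gam 0.0 clear 10 marg 0.89 [0.17 0.59 0.12 1.22 0.02 0.17]
  final phi 210.0 gam 0.0 cle
[... 4001 characters left out ...]
p.float64(0.57)), (np.float64(-60.0), np.float64(0.38)), (np.float64(-30.0), np.float64(0.1)), (np.float64(0.0), np.float64(0.06)), (np.float64(30.0), np.float64(0.29)), (np.float64(60.0), np.float64(0.51)), (np.float64(90.0), np.float64(0.52))]
  final phi -30.0 gam 0.0 clear 16 marg 0.64 [ 0.16  0.53 -0.07  1.28  0.24 -2.5 ]
  final phi 0.0 gam 0.0 clear 16 marg 0.17 [ 0.19  0.56 -0.02  1.38  0.07 -2.97]
  final phi 30.0 gam 0.0 clear 16 marg 0.28 [ 0.22  0.56 -0.02  1.36 -0.12  2.86]
  final phi 180.0 gam 0.0 clear 16 marg 0.71 [ 0.21  0.31 -0.47  0.41 -0.08  0.2 ]
  final phi 210.0 gam 0.0 clear 16 marg 0.71 [ 0.18  0.3  -0.47  0.43  0.13 -0.32]
real	0m55.924s
user	0m56.227s
sys	0m0.085s
```

```bash
cat > plan.py <<'E'
from search import *
np.set_printoptions(precision=3,suppress=True)
import search
search.OFF=41
def rows(p0,R0,p1,R1,n,grip):
    rv=R.from_matrix(R0.T@R1).as_rotvec(); out=[];Rc=R0;pc=p0
    for i in range(n):
        d=np.round(Rc.T@((p0+(p1-p0)*(i+1)/n)-pc)/1000,4); t=np.round(np.degrees(rv)/5/n,2)
        out.append([*d.tolist(),*t.tolist(),grip]); pc=pc+Rc@d*1000; Rc=Rc@R.from_rotvec(np.radians(5*t)).as_matrix()
    return out
def chk(p0,R0,p1,R1,q,n=8):
    rv=R.from_matrix(R0.T@R1).as_rotvec(); mm=9;rr=0
    for i in range(n+1):
        q,r=ik(p0+(p1-p0)*i/n,R0@R.from_rotvec(rv*i/n).as_matrix(),q); mm=min(mm,np.min(np.r_[q-LO,HI-q]));rr=max(rr,r)
    return q,round(mm,2),round(rr,2)
E
python3 - <<'E'
from plan import *
q0=np.array([.141,-.342,-1.174,-.608,-.512,.098]); p0=np.array([491.9,.4,377.9])
for thd in (35,40,45):
  for psd in (20,30,40,50):
    th=np.radians(thd);ps=np.radians(psd)
    pre=grasp(ps,th,0,0,100); g_=grasp(ps,th,0); l=grasp(ps,th,0,75)
    f=final(ps,0,th,0,145); fu=(f[0]+[0,0,40],f[1])
    up=(np.r_[f[0][:2],l[0][2]+40]-np.r_[0,0,0],l[1])
    seq=[(p0,Rm(q0)),pre,g_,l,fu,f]; q=q0
    res=[]
    for a,b in zip(seq,seq[1:]):
        q,m,r=chk(*a,*b,q); res.append((m,r))
    print(thd,psd,res,clear(*f).round(1))
E
```

```text
35 20 [(np.float64(0.0), np.float64(0.51)), (np.float64(0.03), np.float64(0.0)), (np.float64(0.03), np.float64(0.0)), (np.float64(0.19), np.float64(0.0)), (np.float64(0.83), np.float64(0.0))] 16.4
35 30 [(np.float64(0.0), np.float64(0.45)), (np.float64(0.17), np.float64(0.0)), (np.float64(0.17), np.float64(0.0)), (np.float64(0.31), np.float64(0.0)), (np.float64(0.84), np.float64(0.0))] 16.4
35 40 [(np.float64(0.0), np.float64(0.45)), (np.float64(0.33), np.float64(0.0)), (np.float64(0.33), np.float64(0.0)), (np.float64(0.34), np.float64(0.0)), (np.float64(0.86), np.float64(0.0))] 16.4
35 50 [(np.float64(0.0), np.float64(0.43)), (np.float64(0.33), np.float64(0.0)), (np.float64(0.33), np.float64(0.0)), (np.float64(0.33), np.float64(0.0)), (np.float64(0.88), np.float64(0.0))] 10.5
40 20 [(np.float64(0.0), np.float64(0.21)), (np.float64(0.11), np.float64(0.0)), (np.float64(0.11), np.float64(0.0)), (np.float64(0.26), np.float64(0.0)), (np.float64(0.73), np.float64(0.0))] 18.1
40 30 [(np.float64(0.0), np.float64(0.23)), (np.float64(0.23), np.float64(0.0)), (np.float64(0.23), np.float64(0.0)
[... 562 characters left out ...]
loat64(0.19), np.float64(0.0)), (np.float64(0.34), np.float64(0.0)), (np.float64(0.63), np.float64(0.0))] 19.9
45 30 [(np.float64(0.0), np.float64(0.05)), (np.float64(0.29), np.float64(0.0)), (np.float64(0.29), np.float64(0.0)), (np.float64(0.44), np.float64(0.0)), (np.float64(0.64), np.float64(0.0))] 19.9
45 40 [(np.float64(0.0), np.float64(0.09)), (np.float64(0.41), np.float64(0.0)), (np.float64(0.41), np.float64(0.0)), (np.float64(0.53), np.float64(0.0)), (np.float64(0.67), np.float64(0.0))] 19.9
45 50 [(np.float64(0.0), np.float64(0.12)), (np.float64(0.5), np.float64(0.0)), (np.float64(0.51), np.float64(0.0)), (np.float64(0.51), np.float64(0.0)), (np.float64(0.71), np.float64(0.0))] 13.2
```

```bash
python3 - <<'E'
from plan import *
from cell import arm
s=arm.get_state(); q0=np.array(s["joint_pos"]); p0=np.array(s["eef_pos"]); R0=R.from_rotvec(s["orientation"]).as_matrix()
th=ps=np.radians(40)
pre=grasp(ps,th,0,0,110); print("pre",pre[0],"grasp",grasp(ps,th,0)[0])
for w in ([500,20,340],[520,0,330],[480,0,300],[460,-60,250],[520,-20,260]):
    w=np.array(w,float); q,m,r=chk(p0,R0,w,pre[1],q0); print(w,m,r,chk(w,pre[1],*pre,q)[1:],q)
w=np.array([500,-20,300.]);
q,m,r=chk(p0,R0,w,pre[1],q0); print(m,r)
for x in rows(p0,R0,w,pre[1],10,.3): print(x,end=",")
E
```

```text
pre [465.809 -87.776 173.352] grasp [530.36  -33.611 102.646]
[500.  20. 340.] 0.01 0.0 (np.float64(0.42), np.float64(0.0)) [-0.635 -0.127 -0.427  0.997  0.84  -1.211]
[520.   0. 330.] 0.01 0.0 (np.float64(0.42), np.float64(0.0)) [-0.647 -0.072 -0.407  0.976  0.843 -1.228]
[480.   0. 300.] 0.01 0.0 (np.float64(0.42), np.float64(0.0)) [-0.721 -0.107 -0.512  0.988  0.859 -1.337]
[460. -60. 250.] 0.0 0.0 (np.float64(0.42), np.float64(0.0)) [-0.89  -0.001 -0.55   1.042  0.872 -1.597]
[520. -20. 260.] 0.01 0.0 (np.float64(0.42), np.float64(0.0)) [-0.69  -0.01  -0.54   0.828  0.853 -1.291]
0.01 0.0
[0.0074, -0.0015, 0.003, -1.13, 0.51, -0.53, 0.3],[0.0073, -0.0015, 0.0032, -1.13, 0.51, -0.53, 0.3],[0.0072, -0.0014, 0.0033, -1.13, 0.51, -0.53, 0.3],[0.0071, -0.0015, 0.0035, -1.13, 0.51, -0.53, 0.3],[0.0071, -0.0014, 0.0037, -1.13, 0.51, -0.53, 0.3],[0.0069, -0.0016, 0.0039, -1.13, 0.51, -0.53, 0.3],[0.0069, -0.0016, 0.004, -1.13, 0.51, -0.53, 0.3],[0.0067, -0.0017, 0.0042, -1.13, 0.51, -0.53, 0.3],[0.0066, -0.0018, 0.0043, -1.13, 0.51, -0.53, 0.3],[0.0065, -0.0019, 0.0044, -1.13, 0.51, -0.53, 0.3],
```

>>> {"api": "carry_out", "payload": {"series": [[0.0074,-0.0015,0.003,-1.13,0.51,-0.53,0.3],[0.0073,-0.0015,0.0032,-1.13,0.51,-0.53,0.3],[0.0072,-0.0014,0.0033,-1.13,0.51,-0.53,0.3],[0.0071,-0.0015,0.0035,-1.13,0.51,-0.53,0.3],[0.0071,-0.0014,0.0037,-1.13,0.51,-0.53,0.3],[0.0069,-0.0016,0.0039,-1.13,0.51,-0.53,0.3],[0.0069,-0.0016,0.004,-1.13,0.51,-0.53,0.3],[0.0067,-0.0017,0.0042,-1.13,0.51,-0.53,0.3],[0.0066,-0.0018,0.0043,-1.13,0.51,-0.53,0.3],[0.0065,-0.0019,0.0044,-1.13,0.51,-0.53,0.3],[0,0,0,0,0,0,0.3]]}}

```text
time_s: 16.32
eef_pos: [499.7, -22.2, 299.1]
orientation: [-0.781, 2.159, 0.367]
contact_force: [-0.4, -0.1, 0.1]
opening: 60.0
grip_force: 0.0
```

```bash
python3 - <<'E'
from plan import *
from cell import arm
s=arm.get_state(); q0=np.array(s["joint_pos"]); p0=np.array(s["eef_pos"]); R0=R.from_rotvec(s["orientation"]).as_matrix()
print(s["time_s"],q0,p0,"fk err",fk(q0,P)-p0)
th=ps=np.radians(40)
pre=grasp(ps,th,0,0,110); print("pre",pre[0],np.degrees(R.from_matrix(R0.T@pre[1]).as_rotvec()))
q,m,r=chk(p0,R0,*pre,q0); print(m,r)
for x in rows(p0,R0,*pre,6,.3): print(x,end=",")
E
```

```text
16.325 [-0.72  -0.048 -0.476  0.962  0.858 -1.332] [499.684 -22.23  299.093] fk err [ 4.559  1.193 -5.005]
pre [465.809 -87.776 173.352] [-0.039 -0.02  -0.202]
0.42 0.0
[0.0233, -0.0048, 0.0048, -0.0, -0.0, -0.01, 0.3],[0.0234, -0.0048, 0.0048, -0.0, -0.0, -0.01, 0.3],[0.0233, -0.0048, 0.0048, -0.0, -0.0, -0.01, 0.3],[0.0233, -0.0048, 0.0048, -0.0, -0.0, -0.01, 0.3],[0.0234, -0.0047, 0.0047, -0.0, -0.0, -0.01, 0.3],[0.0233, -0.0047, 0.0048, -0.0, -0.0, -0.01, 0.3],
```

>>> {"api": "carry_out", "payload": {"series": [[0.0233,-0.0048,0.0048,0,0,0,0.3],[0.0234,-0.0048,0.0048,0,0,0,0.3],[0.0233,-0.0048,0.0048,0,0,0,0.3],[0.0233,-0.0048,0.0048,0,0,0,0.3],[0.0234,-0.0047,0.0047,0,0,0,0.3],[0.0233,-0.0047,0.0048,0,0,-0.04,0.3],[0,0,0,0,0,0,0.3]]}}

```text
time_s: 17.2
eef_pos: [464.7, -86.6, 173.7]
orientation: [-0.784, 2.157, 0.362]
contact_force: [0.6, -0.2, 0.0]
opening: 59.9
grip_force: 0.0
```

```bash
python3 - <<'E'
from plan import *
import h
s=h.st(); p=h.arm.get_image("wrist"); Q=h.wcloud(s,p)
p0=np.array(s["eef_pos"]); R0=R.from_rotvec(s["orientation"]).as_matrix()
for z0 in range(112,192,8):
    q=h.near(Q,506,-54,22,z0,z0+8)
    if len(q)>8: print(z0,len(q),q.mean(0).round(1),h.circ(q))
h.cv2.imwrite("pics/w6.png",p["image"][...,::-1])
th=ps=np.radians(40); g_=grasp(ps,th,0); print((R0.T@(g_[0]-p0)), np.degrees(R.from_matrix(R0.T@g_[1]).as_rotvec()))
E
```

```text
time_s 17.2
joint_pos [-0.915, 0.123, -0.668, 0.825, 0.872, -1.633]
eef_pos [464.698, -86.626, 173.671]
orientation [-0.784, 2.157, 0.362]
contact_force [0.571, -0.226, 0.031]
opening 59.935
grip_force 0.0
[[-0.492, -0.641, 0.589], [-0.414, 0.767, 0.49], [-0.766, -0.003, -0.643]]
112 308 [498.6 -60.9 115.9] [506.6 -54.2  13.1]
120 324 [498.4 -60.5 124. ] [506.5 -54.2  13.1]
128 327 [498.4 -60.3 132. ] [506.8 -54.   13.3]
136 347 [498.5 -60.4 140. ] [506.6 -54.   13.2]
144 351 [498.2 -61.1 148.1] [506.4 -54.2  13.6]
152 472 [500.5 -58.9 155.9] [504.4 -55.7  10.8]
160 174 [503.2 -56.9 163.9] [506.2 -54.2   5.5]
168 165 [503.4 -56.9 171.9] [506.2 -54.4   5.3]
176 172 [503.4 -56.8 179.9] [506.1 -54.4   5.1]
184 102 [504.4 -55.7 186.2] [505.9 -54.5   5.3]
[  0.169  -1.203 110.296] [-0.204 -0.002  0.052]
```

View pics/w6.png

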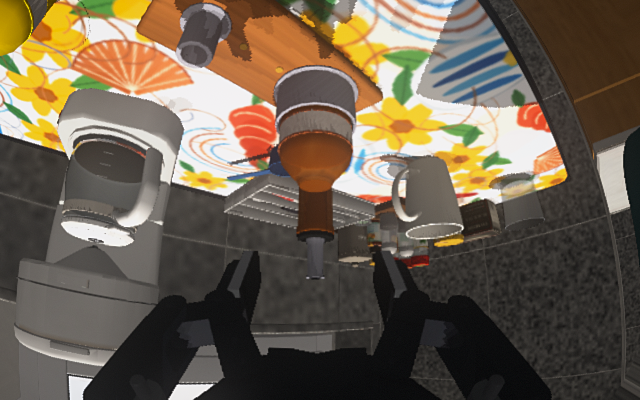

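The wrist view shows the bottle neck centred between the open jaws at about (316,215), with the pourer seated. I advance along the tool axis and grip.

>>> {"api": "carry_out", "payload": {"series": [[0,-0.001,0.02,0,0,0,0.3],[0,0,0.02,0,0,0,0.3],[0,0,0.02,0,0,0,0.3],[0,0,0.02,0,0,0,0.3],[0,0,0.02,0,0,0,0.3],[0,0,0.01,0,0,0,0.3],[0,0,0,0,0,0,0.3]]}}

```text
time_s: 18.12
eef_pos: [530.8, -32.8, 104.1]
orientation: [-0.79, 2.155, 0.361]
contact_force: [-0.5, -0.2, 1.1]
opening: 59.9
grip_force: 0.0
```

```bash
python3 - <<'E'
from h import *
st(); s,p,Q,T=fingers()
for z0 in range(112,192,8):
    q=near(Q,506,-54,16,z0,z0+8)
    if len(q)>8: print(z0,len(q),q.mean(0).round(1),circ(q))
E
```

```text
time_s 18.125
joint_pos [-0.687, 0.214, -0.817, 0.321, 0.852, -1.291]
eef_pos [530.824, -32.756, 104.109]
orientation [-0.79, 2.155, 0.361]
contact_force [-0.513, -0.219, 1.088]
opening 59.948
grip_force 0.0
[[-0.489, -0.645, 0.588], [-0.418, 0.765, 0.491], [-0.766, -0.006, -0.643]]
-120 1540 -60.0 -8.4 23.1 60.0
-115 2339 -60.0 -0.1 0.1 60.0
-110 2028 -60.0 -0.1 0.1 59.9
-105 2039 -59.9 -0.1 0.2 60.0
-100 1747 -59.8 -0.1 0.2 60.0
-95 912 -60.0 -0.4 1.4 60.0
-90 580 -60.0 -33.3 33.6 59.9
-85 1251 -59.9 -26.4 25.8 59.9
-80 1552 -60.0 -27.1 26.9 59.8
-75 956 -60.0 -29.2 29.3 59.9
-70 395 -52.5 -31.3 30.8 52.1
-65 480 -39.7 -29.7 29.2 39.5
-60 404 -44.0 -0.1 0.3 43.2
-55 1012 -44.2 -0.1 0.3 43.4
-50 1038 -43.7 -0.1 0.3 43.3
-45 603 -43.8 -5.9 5.7 43.2
-40 393 -44.0 -11.6 9.9 43.3
-35 230 -42.2 -29.8 12.8 41.9
-30 54 -30.8 -29.7 13.1 35.8
-25 2 -30.2 -30.2 30.0 30.0
112 983 [498.5 -60.6 116. ] [506.6 -53.9  13.2]
120 1010 [498.5 -60.7 124. ] [506.6 -54.   13.1]
128 1049 [498.6 -60.7 132. ] [506.7 -54.   13.2]
136 1046 [498.6 -60.7 140.1] [506.6 -54.1  13.1]
144 1095 [498.  -61.2 148.1] [506.1 -54.5  13.3]
152 838 [498.6 -60.5 155.3] [503.1 -56.8   9.8]
160 113 [502.8 -56.7 161. ] [506.4 -54.    6. ]
```

>>> {"api": "carry_out", "payload": {"series": [[0,0,0,0,0,0,1],[0,0,0,0,0,0,1],[0,0,0,0,0,0,1],[0,0,0,0,0,0,1],[0,0,0,0,0,0,1],[0,0,0,0,0,0,1]], "grip_force": 115}}

```text
time_s: 18.92
eef_pos: [530.9, -33.8, 104.0]
orientation: [-0.789, 2.154, 0.361]
contact_force: [-4.5, -0.4, 10.7]
opening: 24.7
grip_force: 112.1
```

```bash
python3 - <<'E'
from plan import *
from cell import arm
s=arm.get_state(); q0=np.array(s["joint_pos"]); p0=np.array(s["eef_pos"]); R0=R.from_rotvec(s["orientation"]).as_matrix()
print(q0,p0,s["opening"],s["grip_force"],s["contact_force"])
p1=p0+[0,0,75]
q,m,r=chk(p0,R0,p1,R0,q0); print("lift",m,r,[x for x in rows(p0,R0,p1,R0,5,1)][:1])
# final: keep tool relation to bottle: mouth-axis point at grasp
g0=(np.array([506.5,-54,129.])-p0)@R0   # grip point in tool frame (on axis, 113 mm up)
ph=np.radians(40); B=Rz(ph)@Ry(np.radians(67.5))@Rz(-ph); Rf=B@R0; a=B[:,2]
tip=np.r_[M-12*np.array([np.cos(ph),np.sin(ph)]),145]
pf=tip-59*a-Rf@g0; pu=pf+[0,0,45]
print("final",pf,"clear",clear(pf,Rf))
mid=np.r_[pu[:2]-[40,30],p1[2]+30]
for A in [(p1,R0,pu,Rf),(pu,Rf,pf,Rf)]:
    q,m,r=chk(*A,q); print(m,r,q)
print(rows(p1,R0,pu,Rf,14,1))
E
```

```text
[-0.69   0.215 -0.816  0.322  0.853 -1.293] [530.939 -33.801 104.024] 24.726577579423292 112.12756208516208 [-4.493 -0.365 10.743]
lift 0.37 0.0 [[-0.0115, -0.0001, -0.0096, 0.0, 0.0, 0.0, 1]]
final [473.821 140.035  83.572] clear 16.75713114886579
0.43 0.0 [ 0.212  0.464 -0.018  1.359 -0.143 -0.473]
0.75 0.0 [ 0.212  0.494 -0.096  1.251 -0.143 -0.473]
[[-0.0004, 0.0121, 0.006, -0.01, 0.96, -0.0, 1], [-0.0009, 0.0122, 0.006, -0.01, 0.96, -0.0, 1], [-0.0015, 0.0121, 0.0058, -0.01, 0.96, -0.0, 1], [-0.0019, 0.0122, 0.0058, -0.01, 0.96, -0.0, 1], [-0.0024, 0.0121, 0.0055, -0.01, 0.96, -0.0, 1], [-0.0028, 0.0121, 0.0054, -0.01, 0.96, -0.0, 1], [-0.0033, 0.0121, 0.0051, -0.01, 0.96, -0.0, 1], [-0.0037, 0.0121, 0.0049, -0.01, 0.96, -0.0, 1], [-0.0041, 0.0122, 0.0045, -0.01, 0.96, -0.0, 1], [-0.0044, 0.0121, 0.0042, -0.01, 0.96, -0.0, 1], [-0.0048, 0.0121, 0.0038, -0.01, 0.96, -0.0, 1], [-0.0051, 0.0121, 0.0034, -0.01, 0.96, -0.0, 1], [-0.0053, 0.0121, 0.0029, -0.01, 0.96, -0.0, 1], [-0.0056, 0.0121, 0.0025, -0.01, 0.96, -0.0, 1]]
```

>>> {"api": "carry_out", "payload": {"series": [[-0.0038,0,-0.0032,0,0,0,1],[-0.0077,0,-0.0064,0,0,0,1],[-0.0115,0,-0.0096,0,0,0,1],[-0.0115,0,-0.0096,0,0,0,1],[-0.0115,0,-0.0096,0,0,0,1],[-0.0115,0,-0.0096,0,0,0,1],[0,0,0,0,0,0,1],[0,0,0,0,0,0,1]]}}

```text
time_s: 19.92
eef_pos: [530.5, -33.2, 177.7]
orientation: [-0.79, 2.156, 0.361]
contact_force: [0.2, -0.5, -3.3]
opening: 25.3
grip_force: 113.1
```

```bash
cat >> h.py <<'E'
def bot(x0,z0,z1,r=45):
    """bottle axis seen by scene camera: circle centres by height"""
    out=[]
    P=cloud(arm.get_image("scene"))
    for z in range(z0,z1,10):
        q=near(P,x0[0],x0[1],r,z,z+10)
        if len(q)>8: out.append((z,len(q),circ(q).tolist(),q[:,2].max().round(1)))
    return out
E
python3 - <<'E'
from h import *
st(); s=arm.get_state()
for o in bot((506,-54),60,280): print(o)
p=arm.get_image("wrist");Q=wcloud(s,p)
for z in range(140,280,10):
    q=near(Q,506,-54,20,z,z+10)
    if len(q)>8: print("w",z,len(q),circ(q))
E
```

```text
time_s 19.925
joint_pos [-0.688, 0.105, -0.685, 0.562, 0.851, -1.292]
eef_pos [530.471, -33.177, 177.74]
orientation [-0.79, 2.156, 0.361]
contact_force [0.177, -0.51, -3.327]
opening 25.326
grip_force 113.147
[[-0.49, -0.644, 0.588], [-0.418, 0.765, 0.49], [-0.765, -0.006, -0.644]]
(90, 77, [506.9, -52.5, 31.3], np.float64(99.8))
(100, 94, [506.4, -52.8, 31.0], np.float64(109.9))
(110, 98, [506.5, -52.4, 31.2], np.float64(119.7))
(120, 95, [506.1, -52.9, 31.0], np.float64(130.0))
(130, 99, [506.4, -52.0, 31.7], np.float64(139.7))
(140, 100, [506.8, -52.0, 32.0], np.float64(149.9))
(150, 116, [506.3, -52.8, 31.2], np.float64(160.0))
(160, 146, [505.7, -53.1, 27.9], np.float64(169.8))
(170, 133, [505.4, -53.7, 21.3], np.float64(179.9))
(180, 78, [505.9, -53.2, 14.8], np.float64(189.9))
(190, 30, [509.3, -59.1, 11.6], np.float64(199.5))
(210, 9, [502.8, -90.8, 5.3], np.float64(219.9))
(220, 13, [503.9, -93.9, 3.8], np.float64(227.7))
w 170 1067 [505.4 -54.5  17.4]
w 180 1594 [507.9 -52.4  15.5]
w 190 1612 [509.3 -51.2  16.8]
w 200 1344 [503.5 -56.2  10.5]
w 210 1456 [503.  -56.5  10.5]
w 220 1426 [506.4 -53.4  13.7]
w 230 368 [500.9 -58.4   6.4]
```

>>> {"api": "carry_out", "payload": {"series": [[-0.0004,0.0121,0.006,0,0.96,0,1],[-0.0009,0.0122,0.006,0,0.96,0,1],[-0.0015,0.0121,0.0058,0,0.96,0,1],[-0.0019,0.0122,0.0058,0,0.96,0,1],[-0.0024,0.0121,0.0055,0,0.96,0,1],[-0.0028,0.0121,0.0054,0,0.96,0,1],[-0.0033,0.0121,0.0051,0,0.96,0,1],[-0.0037,0.0121,0.0049,0,0.96,0,1],[-0.0041,0.0122,0.0045,0,0.96,0,1],[-0.0044,0.0121,0.0042,0,0.96,0,1],[-0.0048,0.0121,0.0038,0,0.96,0,1],[-0.0051,0.0121,0.0034,0,0.96,0,1],[-0.0053,0.0121,0.0029,0,0.96,0,1],[-0.0056,0.0121,0.0025,0,0.96,0,1],[0,0,0,0,0,0,1],[0,0,0,0,0,0,1]]}}

```text
time_s: 22.02
eef_pos: [474.0, 140.4, 126.4]
orientation: [0.979, -2.684, 0.155]
contact_force: [-1.4, 0.6, -2.5]
opening: 24.9
grip_force: 113.6
```

```bash
cat > tilt.py <<'E'
from h import *
# fit bottle axis from coloured body points with a cylinder-ish PCA on the scene camera; expected pose from the tool
def expect(s):
    R0=R.from_rotvec([-.79,2.156,.361]).as_matrix(); p0=np.array([530.47,-33.18,177.74])
    Rc=R.from_rotvec(s["orientation"]).as_matrix(); D=Rc@R0.T
    a=D@[0,0,1.]; gp=np.array(s["eef_pos"])+D@(np.array([506.3,-53.3,202.5])-p0)
    return gp,a   # point 113 mm up the axis, axis
def measure(s):
    from scipy.optimize import least_squares
    gp,a=expect(s); C=[]
    for n in ("scene","top"):
        P=cloud(arm.get_image(n)); d=P-gp; t=d@a; r=np.linalg.norm(d-np.outer(t,a),axis=1)
        k=(t>-118)&(t<-48)&(r<45)&(r>22); C.append(P[k]); print(n,k.sum(),"tip t max",(t[(r<12)&(t<75)]).max().round(1) if ((r<12)&(t<75)).any() else None)
    C=np.concatenate(C)
    e1=np.cross(a,[0,0,1.]);e1/=np.linalg.norm(e1);e2=np.cross(a,e1)
    def f(v):
        ax=a+v[0]*e1+v[1]*e2; ax/=np.linalg.norm(ax); c=gp+v[2]*e1+v[3]*e2
        d=C-c; return np.linalg.norm(d-np.outer(d@ax,ax),axis=1)-v[4]
    o=least_squares(f,[0,0,0,0,32],loss='soft_l1'); v=o.x; ax=a+v[0]*e1+v[1]*e2; ax/=np.linalg.norm(ax); c=gp+v[2]*e1+v[3]*e2
    print("expected tilt",np.degrees(np.arccos(a[2])).round(1),"tip",(gp+59*a).round(1)); print("measured tilt",np.degrees(np.arccos(ax[2])).round(1),"az",np.degrees(np.arctan2(ax[1],ax[0])).round(1),"tip",(c+59*ax).round(1),"rad",v[4].round(1),"rms",np.sqrt((f(v)**2).mean()).round(2))
E
python3 - <<'E'
from tilt import *
s=st(); measure(s)
p=arm.get_image("scene"); cv2.imwrite("pics/s7.png",cv2.resize(p["image"][100:300,200:460,::-1],None,fx=3,fy=3,interpolation=cv2.INTER_CUBIC))
E
```

```text
time_s 22.025
joint_pos [0.212, 0.46, -0.026, 1.35, -0.144, -0.468]
eef_pos [473.999, 140.409, 126.403]
orientation [0.979, -2.684, 0.155]
contact_force [-1.423, 0.605, -2.519]
opening 24.934
grip_force 113.63
[[-0.732, -0.644, -0.223], [-0.614, 0.765, -0.195], [0.296, -0.005, -0.955]]
scene 699 tip t max 58.7
top 545 tip t max 17.1
expected tilt 67.1 tip [523.6 182.3 187.9]
measured tilt 66.3 az 39.8 tip [522.9 181.  191.2] rad 30.0 rms 2.07
```

View pics/s7.png

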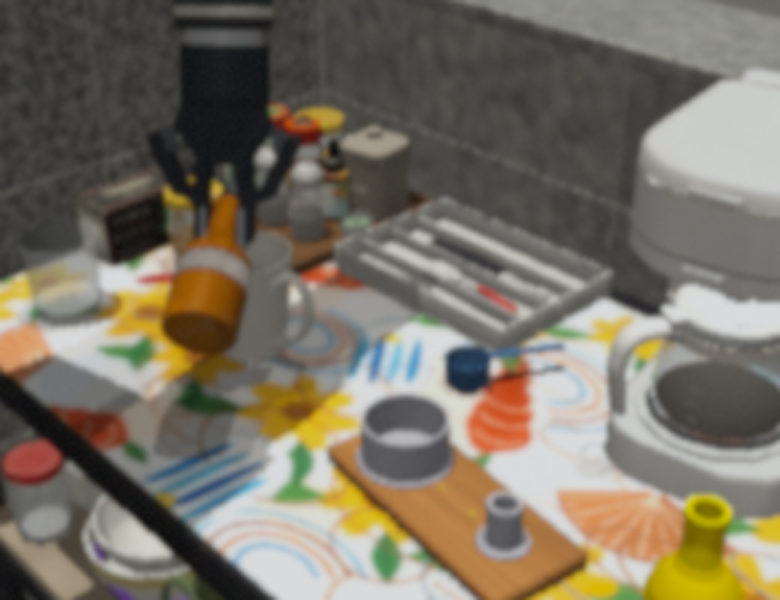

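The scene crop shows the bottle tipped at about (205,270), held only by the gripper, with the caddy's cup and sleeve empty and the mug and scoop unmoved. Measured tilt is about 66.5° and the spout end is about 189 mm high over the mug. I lower it 45 mm.

>>> {"api": "carry_out", "payload": {"series": [[-0.0033,0,0.0107,0,0,0,1],[-0.0033,0,0.0107,0,0,0,1],[-0.0033,0,0.0107,0,0,0,1],[-0.0033,0,0.0107,0,0,0,1],[0,0,0,0,0,0,1],[0,0,0,0,0,0,1],[0,0,0,0,0,0,1],[0,0,0,0,0,0,1]]}}

```text
time_s: 23.18
eef_pos: [474.3, 140.3, 82.2]
orientation: [0.979, -2.684, 0.157]
contact_force: [0.1, 0.1, -2.6]
opening: 24.8
grip_force: 113.4
```

```bash
python3 - <<'E'
from tilt import *
s=st(); measure(s)
gp,a=expect(s)
p=arm.get_image("wrist"); Q=wcloud(s,p); d=Q-gp;t=d@a;r=np.linalg.norm(d-np.outer(t,a),axis=1)
for t0 in range(14,68,4):
    k=(t>=t0)&(t<t0+4)&(r<20); print(t0,k.sum(),r[k].max().round(1) if k.any() else "",end="; ")
# mug check
P=cloud(arm.get_image("top")); q=near(P,533,190,60,98,112); print("\nmug rim",len(q),q[:,:2].min(0),q[:,:2].max(0))
q=near(Q,533,190,60,98,112); print("mug rim wrist",len(q),q.min(0).round(),q.max(0).round(),circ(q))
cv2.imwrite("pics/w8.png",p["image"][...,::-1])
E
```

```text
time_s 23.175
joint_pos [0.212, 0.49, -0.101, 1.245, -0.144, -0.468]
eef_pos [474.255, 140.259, 82.194]
orientation [0.979, -2.684, 0.157]
contact_force [0.142, 0.062, -2.627]
opening 24.812
grip_force 113.445
[[-0.732, -0.644, -0.223], [-0.614, 0.765, -0.195], [0.296, -0.006, -0.955]]
scene 686 tip t max 57.9
top 515 tip t max 16.7
expected tilt 67.2 tip [523.9 182.2 143.7]
measured tilt 66.2 az 39.7 tip [523.3 180.6 147.2] rad 30.1 rms 2.13
14 598 20.0; 18 597 19.9; 22 528 19.9; 26 361 14.5; 30 191 8.2; 34 0 ; 38 0 ; 42 0 ; 46 0 ; 50 0 ; 54 0 ; 58 0 ; 62 0 ; 66 0 ; 
mug rim 12 [549.45907708 140.43537414] [565.94053114 161.99944659]
mug rim wrist 9 [494. 153. 105.] [518. 181. 108.] [509.3 169.6  18.2]
```

View pics/w8.png

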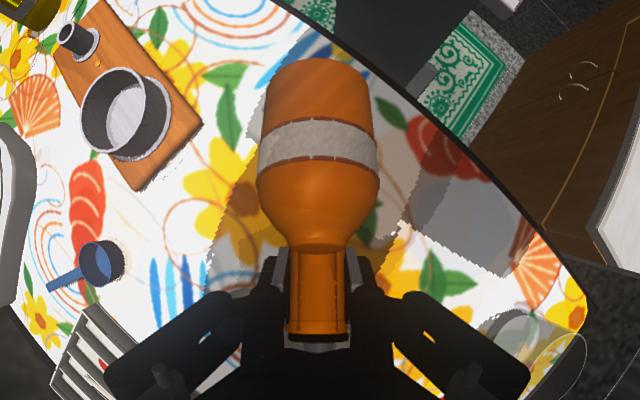

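The wrist view shows the bottle held by the neck, the flange against the lip at about (318,338) and nothing touching. The depth profile along the axis also puts the flange at the lip. I lower it a few mm more and let it settle.

>>> {"api": "carry_out", "payload": {"series": [[-0.0006,0,0.002,0,0,0,1],[-0.0006,0,0.002,0,0,0,1],[0,0,0,0,0,0,1],[0,0,0,0,0,0,1],[0,0,0,0,0,0,1],[0,0,0,0,0,0,1],[0,0,0,0,0,0,1],[0,0,0,0,0,0,1],[0,0,0,0,0,0,1],[0,0,0,0,0,0,1]]}}

```text
time_s: 24.62
eef_pos: [474.1, 140.2, 77.8]
orientation: [0.979, -2.684, 0.156]
contact_force: [0.1, 0.7, -2.5]
opening: 24.7
grip_force: 113.6
```

```bash
python3 - <<'E'
from tilt import *
s=st(); measure(s)
P=cloud(arm.get_image("scene"))
k=near(P,545,125,20,55,80); print("handle",k.min(0).round(),k.max(0).round())
print(arm.sign_off())
E
```

```text
time_s 24.625
joint_pos [0.212, 0.493, -0.108, 1.235, -0.144, -0.468]
eef_pos [474.084, 140.186, 77.793]
orientation [0.979, -2.684, 0.156]
contact_force [0.104, 0.672, -2.517]
opening 24.741
grip_force 113.564
[[-0.731, -0.644, -0.223], [-0.614, 0.765, -0.195], [0.297, -0.006, -0.955]]
scene 670 tip t max 59.7
top 506 tip t max 12.4
expected tilt 67.2 tip [523.7 182.2 139.3]
measured tilt 66.0 az 40.0 tip [522.5 181.  143.2] rad 30.0 rms 2.03
handle [544. 118.  56.] [556. 124.  79.]
the job is handed in; nothing more can be done
None
```

The job is handed in after about 25 s of robot time: the pourer is home, and the amber bottle is held still in the gripper alone, tipped about 66–67° from upright, with its spout end 32–36 mm above the mug's rim by my measurement.

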